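# Check a bench socket with a non-contact voltage tester

## Robot

A 7-joint arm with a two-finger parallel gripper is mounted at the origin on the work surface. World frame = base frame: x ahead of the robot, y to its left, z up, the work surface at z = 0. Lengths are in m, angles in rad, forces in N, time in s.
With the tool pointing down it reaches from about 0.4 to 0.85 m from the base axis. Payload 6.9 kg.
Tool frame: the origin (TCP) lies midway between the tips of the shut fingers; the grasp point (between the pads) lies behind it (ctrl.pinch_z is the z of the grasp point in the tool frame, in m); z points along the fingers, y is the line along which they close (so a half turn about z gives the same grasp; the last joint's range is limited). The gripper opens to 85 mm and grips with 20 to 120 N. Pads are 22 mm wide; open, the fingers measure 114 mm over their backs; the gripper's body (76 mm by 85 mm) begins 54 mm behind the grasp point. The pads swing forward as they close: fully open they stand 13 mm farther back than shut.
Start: joints at [1.367, 0.507, -0.238, 1.5, 0.126, 1.149, -0.155], TCP at [0.191, -0.595, 0.231] pointing down, gripper open.
Joint ranges: [-3.08, 3.08], [-0.24, 2.05], [-1.43, 1.35], [0, 2.5], [-1.52, 4.66], [0.17, 1.96], [-2.89, 2.89]. Speed limits (rad/s): [2.39, 2.39, 3.14, 3.14, 3.14, 3.14, 3.14].

## Interface

Orientations are given as a unit quaternion [w, x, y, z].
In Python, from station import ctrl, get_state, vision, ticket, models gives the robot as it stands. Calls block until the motion is done:
- ctrl.movep(position, orientation): joint-space move of the TCP to a pose.
- ctrl.movel(position, frame=None, max_speed=0.15): straight line of the TCP; frame=None keeps the orientation; max_speed is the mean speed in m/s.
- ctrl.set_joints(angles): joint-space move.
- ctrl.ungrasp() and ctrl.close_gripper(force=None): open the fingers fully, or close them until they stop; force is the grip in N (None keeps the last).
- ctrl.pause(seconds).
- ctrl.ik(position, orientation): joint angles nearest the present ones, or None.
- get_state(): the state.
- vision.grab_frame(name): name is "scene" or "top" or "wrist"; returns (picture, depth): 480x640x3 uint8, blue, green, red; 480x640 float32, m along the optical axis (not along the pixel's ray), 0 where there is no reading.
- vision.camera_info(name): a dict with "mtx" (3x3 intrinsics, pixels), "R" (3x3) and "t" (3): a world point X has camera coordinates R X + t; the wrist camera has in their place "hand_eye" (4x4, takes a point from camera to tool coordinates, whose origin is the TCP and whose axes are the flange's). Camera axes: x right, y down, z forward; pixel columns grow to the right and rows downward; lengths in m; the calibration is good to about 2 mm. The wrist camera is an equidistant fisheye: a pixel r from the principal point sees the ray r / f radians off the axis. A picture is of the moment at which its call begins: read the wrist's pose just before it. camera_info takes no time and is no camera call.
A pose or a line that the arm cannot do raises ctrl.Unreachable and nothing moves.
- ticket.close_job(): hands the job in; it is judged then, once.
Trained networks look in the newest picture that a camera, given by its name, has taken for a name from the list of things; names that differ only in an ending like _2 or _b are one class to them, and where a whole thing is asked for, a point or a joint stands for the part that bears it (a point fixed in the world has none). Each returns a list of dicts, best first, with "p" (0 to 1); they miss things now and then, are a little off and sometimes report something else, mostly with a low value. They report only what shows in the picture. A call takes as long as a camera call. They do not tell look-alikes from the thing itself.
- models.recognise(camera, target): "point" ([column, row] in pixels, amid what is visible of it).
- models.masks_of(camera, target): "mask" (480x640 bool, what is visible of it) and "point" ([column, row] in pixels, amid what is visible of it).
The state is a dict: "time": time; "qpos": joint angles; "qd": joint speeds; "tau": joint torques, N m; "tcp_pos": TCP position; "eef_rot": TCP orientation; "contact_force": force on the tool from outside, world axes, zero at the start; "wrist_torque": the same for the moment, N m; "width": finger opening in m; "gripper_force": force on a finger pad.
Only numpy, scipy, OpenCV 4.12 (cv2) and the standard library are available. Lean on these libraries where they do the work, as an engineer would, in place of code of your own. Each camera call takes 0.05 s, during which the arm holds its last target. There are 200 camera calls.

## Task

See whether the free socket on the bench rail is live before a printer is plugged in: first turn the multimeter's dial, where it lies, to the little bolt mark (non-contact voltage sensing). Then pick the meter up, carry it over the tray of spares and hold it face up, level and square across the rail, with its nose centred above the one socket that has no charger in it, about 8 mm clear of the socket's face. Touch neither the rail nor the chargers, leave the tray, bottle and spool where they are, and finish while still holding the meter there.

Things in the scene. Friction and masses are not known exactly. Their poses are not given: they have to be found in the camera images.
- meter_center (a point): Centre of the loose multimeter, 15 mm above its underside, about its centre of mass. It lies face up: dark grey and black, 30 mm thick, 134 mm long without its nose, 62 mm wide at both ends, 56 mm at its flat-sided waist, which reaches 36 mm either way from here along x (grip across it). 0.2 to 0.35 kg. x: along its length towards nose and display end, y: its left, z: up out of its face.
- meter_nose (a point): Middle of the underside of the meter's sensing nose, a blunt black nub 36 mm wide, 20 mm high that sticks out 8 mm beyond the display end. The point is level with the meter's underside, 71 mm ahead of its centre along x and 4 mm short of the nub's tip.
- dial_grip (a point): On the axis of the meter's dial, 39 mm above its underside, 18 mm behind its centre (towards the jack end). A disc 39 mm across and 2 mm high on the face (30 mm above the underside) carries a black finger bar 36 mm long, 12 mm wide, from 2 to 14 mm above the face. x: along the bar to its white pointer end, turning with the dial; z up.
- dial (a joint): Dial angle, growing clockwise seen from above. Nine click stops every 0.436 rad from 0 to 3.49, about 0.02 N m; let go between two it springs to the nearer. At 0 the pointer aims 100 degrees left of the nose direction; at the bolt mark, the fourth stop, 1.309, it aims 25 degrees left of it. Other stops have plain ticks. Starts at one of the three stops before the bolt: turn 0.4 to 1.3 clockwise.
- outlet_face (a point): Centre of the free socket, level with its top face, 46 mm above the bench: a white module 52 mm (x) by 74 mm (y) with a round recess 38 mm across, 15 mm deep and two pin holes. It may be any of the three places on the rail. x: across the rail, away from the robot's side; y: along the rail; z up.
- outlet: The same free socket as a body; its origin is 20 mm below the centre of its top face.
- rail: Socket rail screwed to the bench: aluminium profile 58 mm wide, 304 mm long (along y), 46 mm high. Origin on the bench under the middle of the three socket places, which are 74 mm apart; it reaches 129 mm to -y and 175 mm to +y, where it has a rocker switch, with a flat 23 mm foot lug beyond each end.
- charger_small: Small white charger plugged in one of the three places: 44 x 44 mm, its top 48 mm above the socket faces. Origin on its axis, 20 mm below the socket faces. Fixed.
- charger_tall: Tall black charger plugged in another place: 48 mm (across the rail) by 40 mm (along), its top 64 mm above the socket faces. Origin on its axis, 20 mm below the socket faces. Fixed.
- parts_tray: Loose white open tray of printer spares between the meter and the rail, 200 mm (x) by 110 mm (y), 62 mm high; a motor shaft in it stands up to 77 mm. Origin under its centre. To be left alone.
- wash_bottle: White wash bottle, 72 mm across, 172 mm high, loose. Origin under its centre. To be left alone.
- spool: Small spool of white filament lying flat, 116 mm across, 50 mm high, loose. Origin under its centre. To be left alone.
There are look-alikes about, which are no part of the job. What is shaped like the part that bears meter_center but blue or yellow is not meant.

How it is judged:
By the outcome, as a careful person would: the job done as asked, in the order asked, and still so for the second after the job is handed in, while the arm keeps its last pose, push and grip.
It also fails if it takes over 54 s, if anything falls off the work surface, if the arm or the gripper's body presses on something with over 40 N, if the wrist force passes 120 N, or if a joint passes its speed limit or range.

## Working session

There is one attempt and no reset: what is moved stays moved. The work goes in short steps, each a Python script; the robot and the scene stay as the last script left them, time stands still between calls to the robot, and variables do not carry over. Pictures are saved under pics/ and viewed, at most 10 in all, crops included, and the job is handed in when it is done.

```bash
ls; mkdir -p pics; cat > h.py <<'E'
import numpy as np, cv2
from station import ctrl, get_state, vision, ticket, models
def cloud(name):
    im,d=vision.grab_frame(name); c=vision.camera_info(name); K=np.array(c['mtx']);R=np.array(c['R']);t=np.array(c['t'])
    v,u=np.mgrid[:480,:640]; P=np.stack([(u-K[0,2])/K[0,0]*d,(v-K[1,2])/K[1,1]*d,d],-1)
    W=(P-t)@R; W[d==0]=np.nan
    return im,W
E
python3 - <<'E'
from h import *
s=get_state();print(s['time'],ctrl.pinch_z,s['eef_rot'])
for n in('top','scene'):
    im,W=cloud(n); cv2.imwrite(f'pics/{n}0.png',im); np.save(f'{n}0.npy',W)
    for t in ('meter_center','dial_grip','outlet','charger_small','charger_tall','parts_tray','wash_bottle','spool','rail'):
        for r in models.masks_of(n,t)[:3]:
            m=r['mask']; print(n,t,round(r['p'],2),np.round(r['point']),m.sum(),np.round(np.nanmedian(W[m],0),3))
E
```

```text
pics
0.0 -0.0187 [-8.83766834e-04  9.88026957e-01  1.54278731e-01 -1.54252947e-04]
top meter_center 0.97 [448. 238.] 1497 [ 0.517 -0.491  0.032]
top meter_center 0.9 [387. 253.] 1545 [ 0.484 -0.339  0.032]
top meter_center 0.71 [409. 335.] 1570 [ 0.296 -0.39   0.032]
top dial_grip 0.68 [512. 314.] 244 [ 0.345 -0.629  0.036]
top dial_grip 0.64 [450. 246.] 175 [ 0.502 -0.485  0.037]
top dial_grip 0.61 [403. 332.] 212 [ 0.298 -0.369  0.036]
top charger_small 0.59 [199. 213.] 737 [0.576 0.088 0.087]
top charger_tall 0.92 [230. 207.] 710 [0.585 0.015 0.104]
top charger_tall 0.31 [169. 220.] 692 [0.572 0.17  0.046]
top parts_tray 0.82 [299. 254.] 4143 [ 0.493 -0.13   0.006]
top parts_tray 0.69 [203. 214.] 741 [0.575 0.087 0.085]
top wash_bottle 0.81 [298. 140.] 1072 [ 0.739 -0.132  0.112]
top spool 0.84 [376. 151.] 2041 [ 0.742 -0.321  0.051]
top rail 0.84 [167. 232.] 1705 [0.56  0.179 0.045]
scene meter_center 0.84 [276. 296.] 1589 [ 0.49 -0.35  0.03]
scene meter_center 0.76 [194. 289.] 1446 [ 0.308 -0.402  0.03 ]
scene meter_center 0.62 [254. 349.] 1923 [ 0.531 -0.505  0.03 ]
scene dial_grip 0.76 [247. 336.] 212 [ 0.508 -0.487  0.038]
scene dial_grip 0.66 [199. 278.] 143 [ 0.299 -0.372  0.039]
scene dial_grip 0.58 [143. 362.] 233 [ 0.35  -0.633  0.039]
scene outlet 0.66 [396. 192.] 47 [0.587 0.188 0.046]
scene outlet 0.32 [267. 294.] 165 [ 0.47  -0.35   0.036]
scene charger_small 0.58 [386. 193.] 186 [0.591 0.092 0.093]
scene charger_small 0.22 [266. 291.] 161 [ 0.47  -0.349  0.035]
scene charger_tall 0.71 [379. 210.] 625 [0.595 0.007 0.083]
scene charger_tall 0.69 [393. 191.] 64 [0.587 0.188 0.046]
scene parts_tray 0.79 [319. 244.] 3677 [ 0.492 -0.136  0.036]
scene wash_bottle 0.74 [421. 261.] 1669 [ 0.762 -0.151  0.089]
scene spool 0.69 [389. 325.] 2507 [ 0.755 -0.34   0.05 ]
scene spool 0.54 [381. 227.] 872 [ 0.596 -0.014  0.035]
scene rail 0.67 [383. 227.] 949 [0.597 0.    0.035]
```

View pics/top0.png

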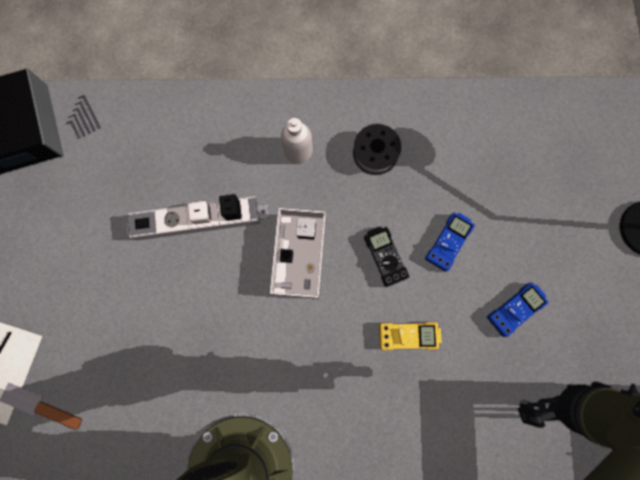

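View pics/scene0.png

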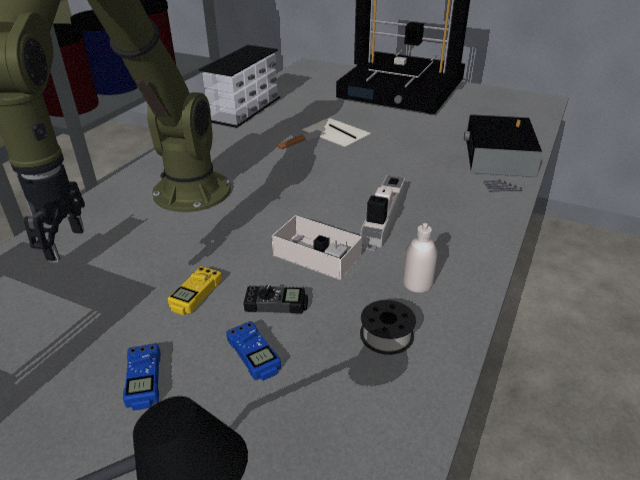

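The black meter is at top (387,253), with its display end up at (377,238). The free socket is the +y end place at top (172,218). The chargers are at (198,212) and (230,207).

```bash
cat >> h.py <<'E'
def down(psi): return [0,np.cos(psi/2),np.sin(psi/2),0]
def wrist():
    s=get_state(); im,d=vision.grab_frame('wrist'); c=vision.camera_info('wrist'); K=np.array(c['mtx']);H=np.array(c['hand_eye'])
    v,u=np.mgrid[:480,:640]; a=(u-K[0,2])/K[0,0]; b=(v-K[1,2])/K[1,1]; r=np.hypot(a,b)+1e-9
    P=np.stack([np.tan(r)*a/r*d,np.tan(r)*b/r*d,d],-1)
    from scipy.spatial.transform import Rotation as Ro
    q=s['eef_rot']; R=Ro.from_quat([q[1],q[2],q[3],q[0]]).as_matrix()
    W=(P@H[:3,:3].T+H[:3,3])@R.T+np.array(s['tcp_pos']); W[(d==0)|(r>1.4)]=np.nan
    return im,W
def rect(P):
    (c,s,a)=cv2.minAreaRect(P[:,:2].astype(np.float32)); 
    if s[0]<s[1]: s=s[::-1]; a+=90
    return np.round(c,4),np.round(s,4),round((a+90)%180-90,2)
E
python3 - <<'E'
from h import *
for n in('top','scene'):
    W=np.load(f'{n}0.npy')
    def sel(x0,x1,y0,y1,z0,z1):
        P=W.reshape(-1,3); return P[(P[:,0]>x0)&(P[:,0]<x1)&(P[:,1]>y0)&(P[:,1]<y1)&(P[:,2]>z0)&(P[:,2]<z1)]
    print(n,'meter',rect(sel(.39,.58,-.41,-.28,.022,.05)),'rail',rect(sel(.52,.65,-.06,.3,.040,.052)))
    print('tray',rect(sel(.36,.63,-.21,-.05,.05,.09)))
    print('small',np.nanmedian(sel(.5,.65,.05,.13,.088,.1),0),'tall',np.nanmedian(sel(.5,.65,-.05,.06,.105,.12),0))
c=vision.camera_info('wrist');print(np.round(c['hand_eye'],3),c['mtx'])
print(ctrl.ik([.46,-.335,.22],down(0.2)))
ctrl.movep([.45,-.335,.24],down(0.2))
im,W=wrist(); cv2.imwrite('pics/w1.png',im); np.save('w1.npy',W)
for t in('meter_center','dial_grip'):
  for r in models.masks_of('wrist',t)[:3]:
    print(t,r['p'],np.round(r['point']),np.round(np.nanmedian(W[r['mask']],0),3))
print(get_state()['time'],get_state()['qpos'])
E
```

```text
top meter (array([ 0.4865, -0.3398]), array([0.1411, 0.0622]), 22.52) rail (array([0.577 , 0.1186]), array([0.3045, 0.0602]), -82.59)
tray (array([ 0.4893, -0.1328]), array([0.2014, 0.1101]), -4.9)
small [0.57930885 0.09466391 0.09447798] tall [0.58943113 0.02152788 0.11066012]
scene meter (array([ 0.4844, -0.3393]), array([0.1373, 0.0675]), 22.43) rail (array([0.5769, 0.1205]), array([0.3113, 0.0598]), -82.35)
tray (array([ 0.4881, -0.1308]), array([0.2029, 0.1209]), -4.55)
small [0.58196524 0.09155395 0.09345987] tall [0.59133513 0.01876762 0.10961808]
[[-0.    -0.963 -0.268  0.068]
 [ 1.    -0.    -0.     0.001]
 [ 0.    -0.268  0.963 -0.142]
 [ 0.     0.     0.     1.   ]] [[371.64829954   0.         322.53778566]
 [  0.         371.64829954 237.02978546]
 [  0.           0.           1.        ]]
[ 0.77335579  0.43297938 -0.28065075  1.66873504  0.13371346  1.05872018
 -0.91917744]
meter_center 0.73 [333. 168.] [ 0.487 -0.338  0.03 ]
meter_center 0.69 [550. 322.] [ 0.368 -0.64   0.029]
meter_center 0.55 [484. 174.] [ 0.518 -0.487  0.03 ]
dial_grip 0.9 [474. 186.] [ 0.503 -0.482  0.032]
dial_grip 0.86 [338. 194.] [ 0.468 -0.347  0.032]
dial_grip 0.86 [325. 348.] [ 0.299 -0.368  0.032]
2.525 [ 0.79220812  0.40442975 -0.28600091  1.65775334  0.12553378  1.09773235
 -0.90250158]
```

View pics/w1.png

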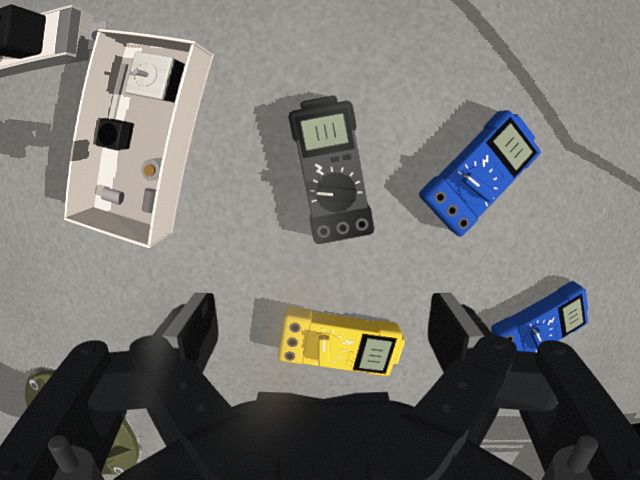

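Wrist view: black meter at (332,170), dial at (335,192), its pointer aimed left near (323,193), and the bolt at (319,168). Next I measure it from closer.

```bash
python3 - <<'E'
from h import *
psi=np.deg2rad(22.5)
d=np.array([.466,-.348]); p=d-.11*np.array([np.cos(psi),np.sin(psi)])
ctrl.movep([*p,.17],down(psi))
im,W=wrist(); np.save('w2.npy',W)
ms=models.masks_of('wrist','meter_center'); ds=models.masks_of('wrist','dial_grip')
for r in ms[:2]+ds[:2]: print(r['p'],r['point'],np.nanmedian(W[r['mask']],0))
P=W.reshape(-1,3); near=np.linalg.norm(P[:,:2]-[.484,-.34],axis=1)<.09
Z=P[:,2]
print('body',rect(P[near&(Z>.015)&(Z<.06)]),'bar',rect(P[near&(Z>.038)&(Z<.06)]),np.nanpercentile(Z[near&(Z>.038)],[5,50,95]))
print('face z',np.nanmedian(Z[near&(Z>.02)&(Z<.036)]),'bench',np.nanmedian(Z[near&(Z<.015)]))
u,v=map(int,ms[0]['point']); c=im[max(0,v-120):v+120,max(0,u-110):u+110]; cv2.imwrite('pics/w2.png',cv2.resize(c,None,fx=2.4,fy=2.4,interpolation=cv2.INTER_CUBIC)); cv2.imwrite('pics/w2full.png',im)
E
```

```text
0.98 [548.5, 310.3] [ 0.36386648 -0.63346271  0.02939728]
0.77 [290.6, 286.3] [ 0.30414732 -0.3869302   0.02972511]
0.97 [267.4, 286.1] [ 0.29820898 -0.36901431  0.03235361]
0.92 [496.6, 116.9] [ 0.50017881 -0.48132053  0.03290969]
body (array([ 0.4749, -0.3433]), array([0.1165, 0.0622]), 22.2) bar (array([ 0.466 , -0.3464]), array([0.0367, 0.0128]), -82.94) [0.04120947 0.04322809 0.04465122]
face z 0.02974840713798138 bench -0.0004996377134953989
```

View pics/w2.png

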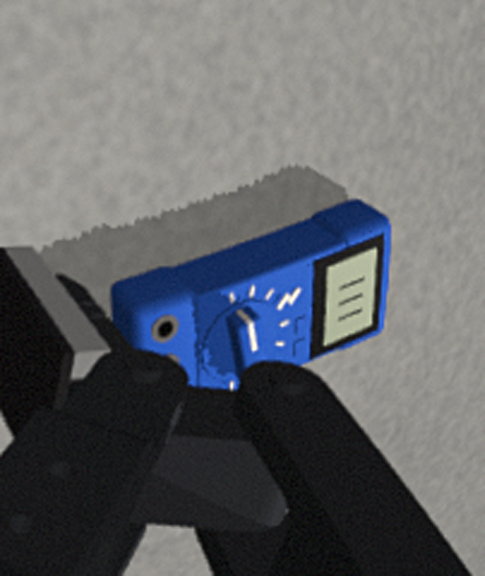

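Bar axis is at 97.1° and the meter at 22.3°, so the pointer is 75° left of the nose (stop 1). I need to turn 0.873 rad clockwise.

```bash
python3 - <<'E'
from h import *
p=[.466,-.3464]
best=None
for a in (97.06,-82.94):
    q=ctrl.ik([*p,.10],down(np.deg2rad(a))); print(a,None if q is None else np.round(q,2))
    if q is not None and -2.8<q[6]<1.9:
        if best is None or abs(q[6]+.44)<best[0]: best=(abs(q[6]+.44),a)
a=best[1]; print(a)
ctrl.movep([*p,.10],down(np.deg2rad(a)))
ctrl.movel([*p,.037],max_speed=.08)
f0=get_state()['contact_force']
ctrl.close_gripper(25); s=get_state(); print(s['width'],s['tcp_pos'],s['contact_force'],f0)
q=np.array(s['qpos'])
for k in range(4):
    q[6]+=.893/4; ctrl.set_joints(q)
    s=get_state(); print(np.round(s['wrist_torque'],3),np.round(s['contact_force'],2),np.round(s['tcp_pos'],4),round(s['time'],2))
ctrl.ungrasp(); ctrl.movel([*p,.10])
psi=np.deg2rad(22.4); x=np.array([np.cos(psi),np.sin(psi)])
c=np.array([.4826,-.34]); 
ctrl.movep([*(c-.11*x),.19],down(psi))
im,W=wrist(); P=W.reshape(-1,3); near=np.linalg.norm(P[:,:2]-c,axis=1)<.1; Z=P[:,2]
print('body',rect(P[near&(Z>.015)&(Z<.06)]),'bar',rect(P[near&(Z>.038)&(Z<.06)]))
cv2.imwrite('pics/w3.png',im);print(get_state()['time'])
E
```

```text
97.06 [ 0.97  0.63 -0.6   1.79  0.45  0.87  0.29]
-82.94 [ 0.48  0.58  0.19  1.79 -0.14  0.78 -2.28]
97.06
0.01097910832809545 [ 0.46593006 -0.34643559  0.03717999] [-1.41361236  0.4841332   2.67859226] [ 0.84419991 -0.0654217   1.30619688]
[0.    0.081 0.014] [0.22 0.47 1.67] [ 0.466  -0.3464  0.0372] 5.99
[ 0.052  0.031 -0.003] [ 0.52 -0.07  0.99] [ 0.4661 -0.3464  0.0372] 6.32
[-0.16  -0.115 -0.022] [ 0.98 -0.32  1.23] [ 0.4661 -0.3466  0.0372] 6.64
[-0.145 -0.199 -0.08 ] [ 0.84 -0.46  0.63] [ 0.4661 -0.3466  0.0372] 6.97
body (array([ 0.4954, -0.3531]), array([0.1551, 0.1138]), 46.23) bar (array([ 0.4657, -0.3469]), array([0.0362, 0.0127]), -31.68)
9.7333
```

View pics/w3.png

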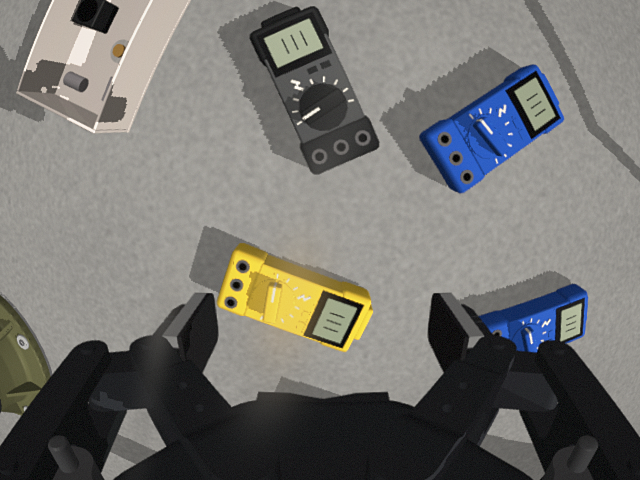

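The pointer at (303,117) shows that +q7 turns counterclockwise. The dial hit its end stop (100° left) and the meter yawed about 25° with it. I'll re-measure and turn 1.309 rad the other way.

```bash
cat > m.py <<'E'
from h import *
def meter(c0):
    im,W=wrist(); P=W.reshape(-1,3); Z=P[:,2]
    m=((np.linalg.norm(W[...,:2]-c0,axis=2)<.105)&(W[...,2]>.015)&(W[...,2]<.06)).astype(np.uint8)
    n,l,st,_=cv2.connectedComponentsWithStats(m); 
    b=np.nanmedian(W[(m>0)&(W[...,2]>.038)],0)
    ok=(m>0)&(np.linalg.norm(W[...,:2]-b[:2],axis=2)<.03)
    k=np.bincount(l[ok]).argmax(); B=W[l==k]
    bar=rect(B[B[:,2]>.038]); body=rect(B)
    return im,body,bar
E
python3 - <<'E'
from m import *
im,body,bar=meter(np.array([.480,-.336])); print(body,bar)
yaw=body[2]; p=bar[0]; a=bar[2]+180
print('rel',a-yaw)
turn=np.deg2rad(a-yaw-25)
assert 1.2<turn<1.42 and 40<yaw<56, turn
ctrl.movep([*p,.10],down(np.deg2rad(a)))
ctrl.movel([*p,.037],max_speed=.08)
ctrl.close_gripper(25); q=np.array(get_state()['qpos']); print('q',np.round(q,2))
n=5
for k in range(n):
    q[6]-=(turn+.02)/n; ctrl.set_joints(q)
    s=get_state(); print(np.round(s['wrist_torque'],3),np.round(s['contact_force'],2),np.round(s['tcp_pos'],4),round(s['time'],2))
ctrl.ungrasp(); ctrl.movel([*p,.10])
psi=np.deg2rad(yaw); x=np.array([np.cos(psi),np.sin(psi)]); c=p+.018*x
ctrl.movep([*(c-.09*x),.20],down(psi))
im,body,bar=meter(c); print(body,bar, 'rel',bar[2]-body[2])
cv2.imwrite('pics/w4.png',im);print(get_state()['time'])
E
```

```text
(array([ 0.4812, -0.3307]), array([0.1428, 0.0626]), 46.46) (array([ 0.4658, -0.3469]), array([0.0362, 0.0126]), -32.26)
rel 101.28
q [ 0.91  0.7  -0.51  1.84  0.49  0.73  1.14]
[-0.018  0.113 -0.06 ] [-0.68  0.32  2.22] [ 0.4658 -0.347   0.0372] 13.22
[-0.007  0.172  0.075] [-0.97  0.3   2.03] [ 0.4658 -0.347   0.0372] 13.58
[-0.016  0.298 -0.006] [-1.6   1.22  1.99] [ 0.4657 -0.347   0.0372] 13.95
[-0.132  0.466 -0.014] [-1.21 -0.29  2.34] [ 0.4657 -0.3471  0.0372] 14.32
[-0.116  0.664  0.035] [-3.11 -0.56  3.48] [ 0.4656 -0.347   0.0372] 14.68
(array([ 0.4812, -0.3311]), array([0.1413, 0.0617]), 46.61) (array([ 0.4658, -0.3474]), array([0.0363, 0.0123]), 71.71) rel 25.099999999999994
16.5667
```

View pics/w4.png

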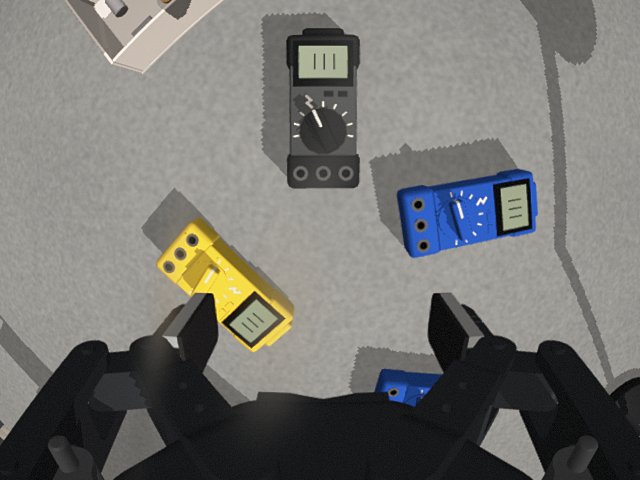

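Dial is at 25.1° left of the nose, with the pointer tip at (317,112) aimed at the bolt (309,102). Now I grasp and lift the meter, carry it, and measure again from near the rail.

```bash
python3 - <<'E'
from h import *
psi=np.deg2rad(46.6); c=[.4784,-.3341]; t=np.deg2rad(7.5)
ctrl.movep([*c,.10],down(psi)); ctrl.movel([*c,.005],max_speed=.08)
print(np.round(get_state()['contact_force'],2))
ctrl.close_gripper(60); s=get_state(); print(s['width'],s['gripper_force'],np.round(s['contact_force'],2),s['tcp_pos'])
ctrl.movel([*c,.17]); s=get_state(); print(s['width'],np.round(s['contact_force'],2),s['time'])
ctrl.movep([.47,-.13,.19],down(np.deg2rad(27))); print(get_state()['tcp_pos'])
ctrl.movep([.42,.16,.17],down(t)); ctrl.pause(.2)
im,W=wrist(); np.save('w5.npy',W); cv2.imwrite('pics/w5.png',im); s=get_state(); print(s['tcp_pos'],s['eef_rot'],s['width'],s['time'],np.round(s['contact_force'],2))
for n in('outlet','charger_small','meter_center'):
  for r in models.masks_of('wrist',n)[:2]: print(n,r['p'],np.round(r['point']),np.round(np.nanmedian(W[r['mask']],0),4))
E
```

```text
[ 0.15 -0.53 -0.41]
0.05472005476814191 64.87455010414124 [-0.79 -0.06  6.09] [ 0.47864666 -0.33427188  0.00566684]
0.05462447759523994 [ 1.04  0.21 -2.58] 20.15
[ 0.47008429 -0.13084661  0.18972737]
[0.4204992  0.15900503 0.16997058] [8.76144052e-05 9.97921846e-01 6.44358734e-02 1.47805646e-05] 0.05487121723196673 22.3667 [-0.35  0.34 -3.02]
outlet 0.89 [332.  30.] [0.5691 0.1703 0.0449]
outlet 0.58 [536.  36.] [0.581  0.04   0.0923]
charger_small 0.71 [438.  32.] [0.5683 0.1065 0.084 ]
meter_center 0.79 [324. 247.] [0.4518 0.1619 0.1944]
```

View pics/w5.png

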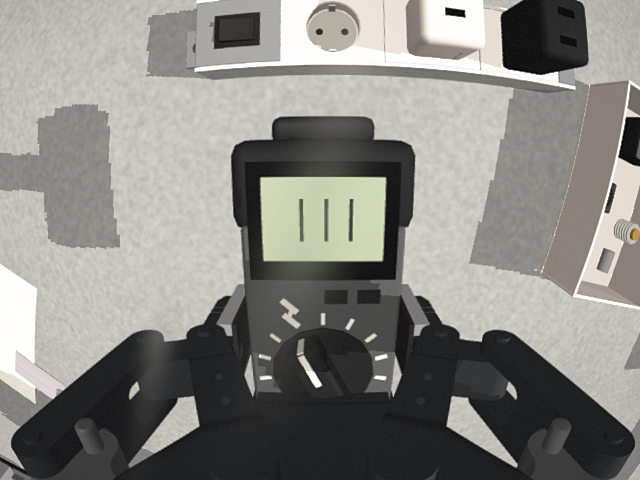

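The meter is held square with its nose at (323,128), and the free socket is at (332,28) beyond it. Now I fit the meter pose, socket centre and rail edge from this one frame.

```bash
python3 - <<'E'
from h import *
W=np.load('w5.npy'); P=W.reshape(-1,3); t=np.deg2rad(7.5); X=np.array([np.cos(t),np.sin(t)]); Y=np.array([-X[1],X[0]])
tc=np.array([.4205,.1590])
L=np.c_[(P[:,:2]-tc)@X,(P[:,:2]-tc)@Y,P[:,2]]
col=np.tile(np.arange(640),480); row=np.repeat(np.arange(480),640)
f=(row>150)&(row<345)&(col>240)&(col<410)&(L[:,2]>.16)
F=L[f]; # face plane, robust
m=np.ones(len(F),bool)
for _ in range(6):
    A=np.c_[F[:,:2],np.ones(len(F))]; k=np.linalg.lstsq(A[m],F[m,2],rcond=None)[0]; r=F[:,2]-A@k; m=abs(r)<.0015
print('face plane slope x,y,z0',k,m.sum(),len(F))
top=L[(L[:,2]>.15)&(L[:,0]>.035)&(L[:,0]<.1)&(abs(L[:,1])<.045)]
print('end rect(local)',rect(top[top[:,0]<.066]),'zr',np.nanpercentile(top[:,2],[1,50,99]))
for x0 in np.arange(.03,.084,.006):
    s=L[(abs(L[:,0]-x0)<.003)&(L[:,2]>.165)&(abs(L[:,1])<.045)]
    if len(s)>5: print('x',round(x0,3),'y',np.round([s[:,1].min(),s[:,1].max()],4),'zmed',np.round(np.median(s[:,2]),4))
n=top[(top[:,0]>.06)]; print('nose tip x',np.percentile(n[:,0],[99,100]))
# socket
q=(row<70)&(col>295)&(col<370)
S=P[q]; rec=S[(S[:,2]>.02)&(S[:,2]<.038)&(S[:,0]>.54)]
print('recess rect',rect(rec),len(rec),cv2.minEnclosingCircle(rec[:,:2].astype(np.float32)), np.nanmedian(S[(S[:,2]>.042)&(S[:,2]<.05)][:,2]))
# rail near edge
R=P[(P[:,2]>.040)&(P[:,2]<.05)&(P[:,0]>.5)&(P[:,0]<.62)&(P[:,1]<.3)&(P[:,1]>0)]
ed=[]
for y in np.arange(.05,.24,.005):
    s=R[abs(R[:,1]-y)<.0025]
    if len(s)>5: ed.append((y,np.percentile(s[:,0],3)))
ed=np.array(ed); print('rail edge angle',np.rad2deg(np.arctan(np.polyfit(ed[:,0],ed[:,1],1)[0])),np.poly1d(np.polyfit(ed[:,0],ed[:,1],1))(.17))
E
```

```text
face plane slope x,y,z0 [ 1.90727661e-02 -9.64088029e-05  1.93890227e-01] 28148 32239
end rect(local) (array([ 0.0505, -0.001 ]), array([0.0624, 0.031 ]), -89.99) zr [0.18223932 0.19439369 0.1963363 ]
x 0.03 y [-0.0291  0.0272] zmed 0.195
x 0.036 y [-0.03    0.0283] zmed 0.195
x 0.042 y [-0.0319  0.0301] zmed 0.1949
x 0.048 y [-0.032   0.0303] zmed 0.1949
x 0.054 y [-0.0321  0.0302] zmed 0.1948
x 0.06 y [-0.0322  0.03  ] zmed 0.1942
x 0.066 y [-0.0315  0.0296] zmed 0.1922
x 0.072 y [-0.0191  0.0168] zmed 0.1835
x 0.078 y [-0.0167  0.0145] zmed 0.1814
nose tip x [0.07492698 0.07518604]
recess rect (array([0.5629, 0.1673]), array([0.0554, 0.0385]), 23.0) 2041 ((0.5636674761772156, 0.16250906884670258), 0.03030642867088318) 0.04534794656724544
rail edge angle -7.489959315713022 0.5410058855224144
```

```bash
python3 - <<'E'
from h import *
W=np.load('w5.npy'); P=W.reshape(-1,3); t=np.deg2rad(7.5); X=np.array([np.cos(t),np.sin(t)]); Y=np.array([-X[1],X[0]])
tc=np.array([.4205,.1590])
def loc(P): return np.c_[(P[:,:2]-tc)@X,(P[:,:2]-tc)@Y,P[:,2]]
L=loc(P)
for y0 in(-.021,.02):
  print([ (round(x,3),round(float(np.median(s[:,2])),4)) for x in np.arange(-.03,.066,.006) for s in [L[(abs(L[:,0]-x)<.003)&(abs(L[:,1]-y0)<.004)&(L[:,2]>.18)]] if len(s)>5])
b=L[(abs(L[:,2])<.01)]; A=np.c_[b[:,:2],np.ones(len(b))]; print('bench plane',np.linalg.lstsq(A,b[:,2],rcond=None)[0])
r=L[(L[:,0]>.13)&(L[:,0]<.18)&(abs(L[:,1])<.05)]
rec=r[(r[:,2]<.042)&(r[:,2]>.025)]; print('rec',rect(rec),np.percentile(rec,[1,50,99],axis=0).round(4).tolist())
fl=r[(r[:,2]<.034)&(r[:,2]>.025)]; print('floor',rect(fl))
T=np.load('top0.npy').reshape(-1,3); T=loc(T); r=T[(T[:,0]>.12)&(T[:,0]<.185)&(abs(T[:,1])<.04)]
rec=r[(r[:,2]<.040)&(r[:,2]>.025)&(r[:,0]>.13)&(r[:,0]<.17)]; print('top rec',len(rec),rect(rec)if len(rec)>4 else '')
s=T[(T[:,2]>.09)&(T[:,2]<.1)&(T[:,0]>.1)&(T[:,0]<.2)&(T[:,1]<-.04)&(T[:,1]>-.115)];print('top small',rect(s))
print('X,Y',X,Y)
E
```

```text
[(np.float64(-0.03), 0.1937), (np.float64(-0.024), 0.194), (np.float64(-0.018), 0.1942), (np.float64(-0.012), 0.1941), (np.float64(-0.006), 0.1936), (np.float64(-0.0), 0.1937), (np.float64(0.006), 0.1937), (np.float64(0.012), 0.2647), (np.float64(0.018), 0.2551), (np.float64(0.024), 0.1947), (np.float64(0.03), 0.1949), (np.float64(0.036), 0.1949), (np.float64(0.042), 0.1948), (np.float64(0.048), 0.1949), (np.float64(0.054), 0.1948), (np.float64(0.06), 0.1942)]
[(np.float64(-0.03), 0.1936), (np.float64(-0.024), 0.1939), (np.float64(-0.018), 0.194), (np.float64(-0.012), 0.1941), (np.float64(-0.006), 0.1937), (np.float64(-0.0), 0.1938), (np.float64(0.006), 0.1937), (np.float64(0.012), 0.265), (np.float64(0.018), 0.2538), (np.float64(0.024), 0.1947), (np.float64(0.03), 0.1948), (np.float64(0.036), 0.1948), (np.float64(0.042), 0.1948), (np.float64(0.048), 0.1948), (np.float64(0.054), 0.1948), (np.float64(0.06), 0.1942)]
bench plane [-0.0010373  -0.00032459 -0.00020908]
rec (array([ 0.1455, -0.0137]), array([0.0539, 0.0372]), 43.37) [[0.1354, -0.027, 0.0291], [0.1528, -0.0083, 0.031], [0.1688, 0.0105, 0.0414]]
floor (array([ 0.1516, -0.0077]), array([0.0382, 0.036 ]), -71.18)
top rec 182 (array([ 0.1528, -0.0067]), array([0.0339, 0.0335]), 85.56)
top small (array([ 0.1491, -0.0841]), array([0.0434, 0.0429]), 88.42)
X,Y [0.99144486 0.13052619] [-0.13052619  0.99144486]
```

```bash
python3 - <<'E'
from h import *
p=[.4999,.1620]
ctrl.movel([*p,.17],down(np.deg2rad(7.5))); ctrl.movel([*p,.0600],max_speed=.06); ctrl.pause(.3)
s=get_state(); print(s['tcp_pos'],s['eef_rot'],s['width'],s['time'],np.round(s['contact_force'],2))
e=np.array([*p,.0597])-s['tcp_pos']; print(e)
ctrl.movel(list(np.array([*p,.0597])+e*(abs(e)>.0003)),max_speed=.03); ctrl.pause(.2); print(get_state()['tcp_pos'])
im,W=wrist(); np.save('w6.npy',W)
t=np.deg2rad(7.5); X=np.array([np.cos(t),np.sin(t)]); Y=np.array([-X[1],X[0]]); P=W.reshape(-1,3); tc=np.array(get_state()['tcp_pos'])[:2]
L=np.c_[(P[:,:2]-tc)@X,(P[:,:2]-tc)@Y,P[:,2]]
for n,x0 in(('wide',.052),('nose',.072)):
    s=L[(abs(L[:,0]-x0)<.004)&(L[:,2]>.056)&(abs(L[:,1])<.04)]; print(n,s[:,1].min(),s[:,1].max(),np.median(s[:,2]))
n=L[(L[:,2]>.062)&(abs(L[:,1])<.012)&(L[:,0]>.05)&(L[:,0]<.1)]; print('tip',n[:,0].max())
far=[(y,np.percentile(s[:,0],97)) for y in np.arange(-.03,.06,.01) for s in [L[(abs(L[:,1]-y)<.004)&(L[:,2]>.041)&(L[:,2]<.05)&(L[:,0]>.06)&(L[:,0]<.13)]] if len(s)>5]; print('rail far edge',np.round(far,4).tolist())
a,_=vision.grab_frame('scene'); cv2.imwrite('pics/f.png',np.hstack([cv2.resize(im,(400,300)),cv2.resize(a[120:340,290:510],(300,300))]))
print(get_state()['time'])
E
```

```text
[0.49995617 0.16199392 0.06009409] [-9.11766406e-06  9.97859793e-01  6.53897806e-02  9.58191998e-05] 0.05513149628154838 25.4833 [-0.23 -0.69 -4.34]
[-5.61689132e-05  6.07879390e-06 -3.94088400e-04]
[0.4999155  0.16201177 0.05928515]
wide -0.03196228493949081 0.030709379622657112 0.0841258363161388
nose -0.018588325197348696 0.01753406586291983 0.0727870133179688
tip 0.07500188403304024
rail far edge [[-0.03, 0.0987], [-0.02, 0.0991], [-0.01, 0.0993], [0.0, 0.0995], [0.01, 0.0993], [0.02, 0.0988], [0.03, 0.0985], [0.04, 0.0982], [0.05, 0.0981]]
26.0333
```

View pics/f.png

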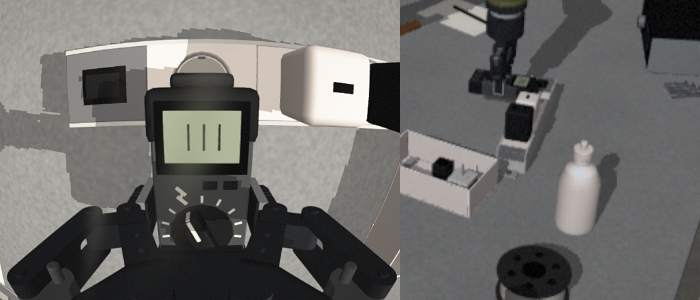

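The nose at (203,80) is centred on the recess arc at (203,62). The gap is about 7.7 mm, and the chargers and tray are untouched.

```bash
python3 -c "
from station import ticket
print(ticket.close_job())"
```

```text
the job is handed in; nothing more can be done
None
```

The job is handed in: the dial is on the bolt mark, and the arm is holding the meter face up, level and square across the rail. Its nose is centred over the free socket, about 7.7 mm above it. My first turn of the dial went the wrong way, which swung the meter about 25° where it lay before I turned it correctly.

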